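Seat a board in the twin-screw press and wind it down square

ROBOT

A 6-joint arm with a two-finger parallel gripper is mounted at the origin on a cart in front of the work surface, level with it; the furniture and walls round the work are solid. World frame = base frame: x ahead of the robot, y to its left, z up, the work surface at z = 0. Lengths are in m, angles in rad, forces in N, time in s.
With the tool pointing down it reaches from about 0.375 to 0.9 m from the base axis. Payload 3.1 kg.
Tool frame: the origin (TCP) lies at the very end of the fingers, on their centre line; the grasp point (between the pads) lies 19 mm behind it (manip.grasp_offset is the distance from the TCP to the grasp point, in m); y points along the fingers, z is the direction in which the jaws open and shut, and the axes are right-handed (so a half turn about y gives the same grasp; the last joint's range is limited). The gripper opens to 85 mm and grips with 20 to 120 N. Pads are 22 mm wide; open, the fingers measure 114 mm over their backs; the gripper's body (76 mm by 85 mm) begins 54 mm behind the grasp point. The pads swing forward as they close: fully open they stand 13 mm farther back than shut.
Start: joints at [1.085, 0.527, 1.433, -0, 1.181, -0.178], TCP at [0.189, 0.596, 0.231] pointing down, gripper open.
Joint ranges: [-3.08, 3.08], [-0.75, 2.2], [0.22, 2.44], [-1.43, 4.57], [0, 2.65], [-2.85, 2.85]. Speed limits (rad/s): [2.79, 2.79, 3.14, 3.14, 3.14, 3.14].

INTERFACE

Orientations are given as a unit quaternion [x, y, z, w].
In Python, from station import manip gives the robot as it stands.
- The arm moves only by the tool apply_moves, never from a script. Its argument "motion" is a list of rows, each a list of 5 numbers: the finger opening in mm, from 0 to 85.4, then the shift along the tool's x, y, z in units of 30 mm (1.0 is 30 mm), then the turn about the tool's y in units of 10 degrees (1.0 is 10 degrees). In form: [[fingers, x, y, z, twist], ...]. A call has 1 to 12 rows; each row is the pose to reach, as a shift and turn from the pose commanded when the call began, along the tool's axes at that moment; what a row does not reach only later rows make up. A row lasts 1/8 s, in which the tool goes at most 62.5 mm and 10.7 degrees, less where a joint would pass 70% of its speed; a pose out of reach is approached as far as the arm can. A call with a gripper value outside its range is refused whole. The fingers move at their own pace and stop on an object; "squeeze" is the grip in N (left out, the last holds). Time passes only in rows, so rows that repeat a pose let the fingers close. It gives the time, the measured TCP pose, the force and the opening at its end, in the units of the state.
- manip.sense(): the state, without advancing time (a new reading comes with each control period).
- manip.snapshot(name): name is "scene" or "top"; returns the picture (480x640x3 uint8, red, green, blue); there is no depth.
- manip.get_calibration(name): a dict with "intrinsics" (3x3 intrinsics, pixels), "extrinsics" (4x4, takes a point from camera to world coordinates). Camera axes: x right, y up, looking along -z (the intrinsics and any distortion apply to the point x, -y, -z); pixel columns grow to the right and rows downward; lengths in m; the calibration is good to about 2 mm. A picture is of the moment at which its call begins. get_calibration takes no time and is no camera call.
- manip.sign_off(): hands the job in, once; it reports no verdict.
The state is a dict: "t": time; "q": joint angles; "qd": joint speeds; "tau": joint torques, N m; "tcp_pos": TCP position; "tool_rot": TCP orientation; "force": force on the tool from outside, world axes, zero at the start; "ft_torque": the same for the moment, N m; "finger_gap": opening from 0.0 (shut) to 1.0 (fully open).
Only numpy, scipy, OpenCV 4.12 (cv2) and the standard library are available. Lean on these libraries where they do the work, as an engineer would, in place of code of your own. Each camera call takes 0.05 s, during which the arm holds its last target.

TASK

Push the board that sticks out of the twin-screw bench press in until its far end is up against the back stop. Then wind the press down on it by turning its two T-handles clockwise, in turn and in small steps, so that neither end of the beam ever gets more than about 5 mm lower than the other. Finish with the beam level and the board firmly held, each handle taking about half as much effort again as when it ran free and no tighter, and leave the other things on the bench alone.

Things in the scene. Friction and masses are not known exactly. Their poses are not given: they have to be found in the camera images.
- press: the press, fixed to the bench. It stands astride a long batten on feet 26 mm high; its base is 230 mm deep (local x -160 to +70), 270 mm wide, its top 46 mm above the bench. Origin: on the bench top, midway between the screws; local x points to the back (towards the stop), y left, z up. A channel between guide strips (8 mm high, 70 mm apart, local x -145 to +45) leads under the beam to the stop
- press_axis (a point): point on the base's top under the beam's middle, midway between the screws. Above it a steel foot (44 x 56 mm) hangs from the beam on a stiff spring (30 N per mm, up to 8 mm of travel). How far the foot hangs below the beam's underside was set by hand, between 24 and 30 mm, and is not measured: the moment it meets the board must be felt
- stop_face (a point): middle of the front face of the back stop (13 mm high, 90 mm wide), at the height of the base's top, 50 mm behind the line of the screws; axes as the press
- work_board: the plain pine board to be pressed, 150 mm long, 62 mm wide, 19 mm thick, 0.12 kg. Origin: centre of its underside; its local y runs along its length (and so along the press's x, either way). It lies flat on the base in the channel, with its front end sticking out towards the robot, 25 to 45 mm short of the stop; home, its centre is 75 mm in front of stop_face
- handle_left (a point): point on the left screw's axis (local y = +105 mm of the press) at the middle of its T-handle, 176 mm above the bench; it neither rises nor falls. The handle is a steel bar 56 mm long, 12 mm thick and 20 mm high, top 186 mm above the bench; under it a neck of 11 mm diameter for 17 mm, then a collar of 22 mm
- handle_right (a point): the same point on the right screw (local y = -105 mm)
- screw_left (a joint): angle of the left screw in rad, 0 to 6, growing as it is turned clockwise seen from above. At 0 its T-bar lies along the press's x. Each rad lowers the left end of the beam (at the screw) by 4 mm. It stays where it is left: dry friction of about 0.34 N m against turning either way. The load adds 0.002 N m against tightening for each newton with which the foot presses on the board
- screw_right (a joint): the same for the right screw and the right end of the beam
- beam: the cross beam, 44 mm deep, 260 mm wide, 30 mm thick, riding on the two upright screws; origin in the middle of its underside (96 mm above the bench when both screws are at 0), y to the left, z up (upright when level). It tilts as one screw runs ahead of the other
- beam_left (a point): top of the beam at its left end, 125 mm from the middle
- beam_right (a point): top of the beam at its right end, 125 mm from the middle
- sanding_block: bystander: cork sanding block, 61 x 105 x 31 mm, to the left of the press
- screwdriver: bystander: yellow-handled screwdriver, 161 mm long, to the right of the press
- pencil: bystander: pencil, 140 mm long, behind the press

How it is judged:
On the way:
1. the board is pushed home against the back stop, the foot not yet on it (x of work_board in the frame of stop_face above -0.079 m and contact force between beam and work_board below 1 N), for 0.2 s.
At the end, for the whole second after the job is handed in: The board is within 4 mm of the back stop and at rest, the foot presses on it with 50 to 130 N (each handle then takes about 1.3 to 1.75 times its free torque), the beam is level within 3 mm from screw to screw, and the handles are released (x of work_board in the frame of stop_face above -0.079 m and contact force between beam and work_board between 50 and 130 N and angle between beam's own z axis and vertical below 0.0143 rad and linear speed of work_board below 0.01 m/s); the robot touches nothing.
It fails at once if the beam is racked: one screw end more than 6 mm lower than the other (angle between beam's own z axis and vertical above 0.0286 rad).
It fails at once if over-tightened: the foot presses with more than 160 N (contact force between beam and work_board above 160 N).
It fails at once if a bystander is moved by more than 30 mm (distance of any of sanding_block, screwdriver, pencil from where it was at the start of the episode above 0.03 m).
It also fails if it takes over 72 s, if anything falls off the work surface, if the arm or the gripper's body presses on something with over 40 N, if the wrist force passes 120 N, or if a joint passes its speed limit or range.

## Working session

There is one attempt and no reset: what is moved stays moved. The work goes in short steps, Python scripts to look and compute and a tool call to move; the robot and the scene stay as the last step left them, time stands still between calls to the robot, and variables do not carry over. Pictures are saved under pics/ and viewed, and the job is handed in when it is done.

Besides the shell and the picture viewer there is one more tool, called after "Call:" by a JSON object that holds its "op" and its "data", one argument or row to a line. apply_moves: Moves the arm, as the interface text tells. Its arguments: {"type":"object","properties":{"motion":{"type":"array"},"squeeze":{"type":"number"}},"required":["motion"]}

```bash
ls; mkdir -p pics
python3 - <<'E'
from station import manip
import cv2
s=manip.sense()
for k,v in s.items(): print(k,v)
print(manip.grasp_offset)
for n in("scene","top"):
    im=manip.snapshot(n); cv2.imwrite(f"pics/{n}0.png",im[:,:,::-1]); print(n,manip.get_calibration(n))
E
```

```text
pics
t 0.0
q [ 1.08552707e+00  5.28477919e-01  1.43391124e+00  3.15571059e-05
  1.18142840e+00 -1.78540077e-01]
qd [ 0.00057543 -0.00107983 -0.00130606 -0.0001117  -0.00025955  0.00070345]
tau [ 2.02096329e-03 -4.42339110e+01 -1.78031820e+01 -1.93272622e-04
  8.33933445e-03 -8.38038972e-06]
tcp_pos [0.18835602 0.5951783  0.23032358]
tool_rot [ 0.6995465  -0.10829072  0.10775858 -0.69806583]
force [0.24360271 0.55545413 0.34975936]
ft_torque [-0.04333691  0.0329731   0.01231597]
finger_gap 1.0030758743961072
0.0187
scene {'intrinsics': array([[466.09407229,   0.        , 314.81535753],
       [  0.        , 466.09407229, 239.0366968 ],
       [  0.        ,   0.        ,   1.        ]]), 'extrinsics': array([[ 0.51861821,  0.34027563, -0.78437724, -0.00903109],
       [-0.85473558,  0.22940312, -0.46561926, -0.38879873],
       [ 0.0214997 ,  0.91191376,  0.40981832,  0.47106661],
       [ 0.        ,  0.        ,  0.        ,  1.        ]])}
top {'intrinsics': array([[596.29637551,   0.        , 317.09600076],
       [  0.        , 596.29637551, 239.39183391],
       [  0.        ,   0.        ,   1.        ]]), 'extrinsics': array([[ 0.02752057,  0.99155065, -0.1267672 ,  0.54058052],
       [-0.99961826,  0.02698894, -0.00590976,  0.04150598],
       [-0.00243851,  0.12688145,  0.99191489,  1.21276585],
       [ 0.        ,  0.        ,  0.        ,  1.        ]])}
```

View pics/scene0.png

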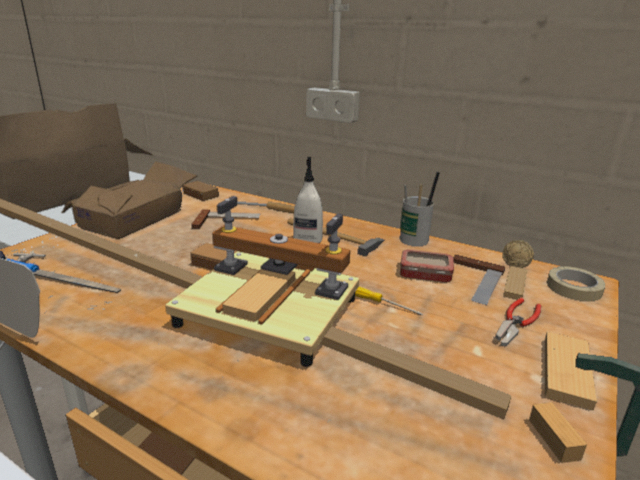

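View pics/top0.png

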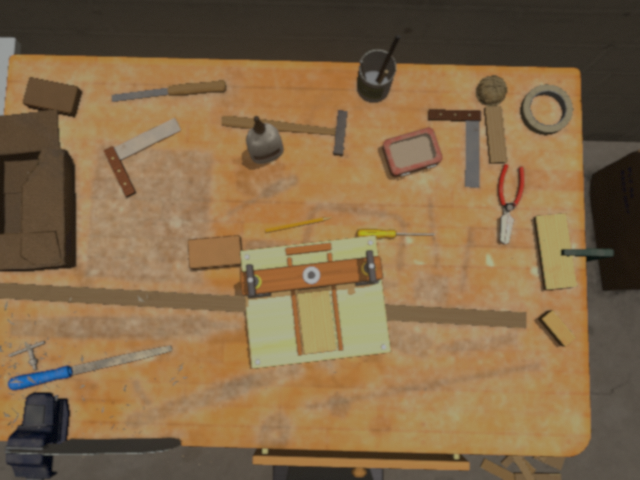

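The scene view shows the press at about (265,280) with the board sticking out in front. In the top view the press spans (245-388, 240-365), with the handles near (250,280) and (370,267). I'll zoom in.

Run:
```python
import cv2
a=cv2.imread("pics/top0.png")[225:375,225:405]; cv2.imwrite("pics/topz.png",cv2.resize(a,None,fx=4.4,fy=4,interpolation=cv2.INTER_CUBIC) if 0 else cv2.resize(a,(720,600),interpolation=cv2.INTER_CUBIC))
a=cv2.imread("pics/scene0.png")[185:365,160:400]; cv2.imwrite("pics/scz.png",cv2.resize(a,(800,600),interpolation=cv2.INTER_CUBIC))
```

```text
(no output)
```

View pics/topz.png

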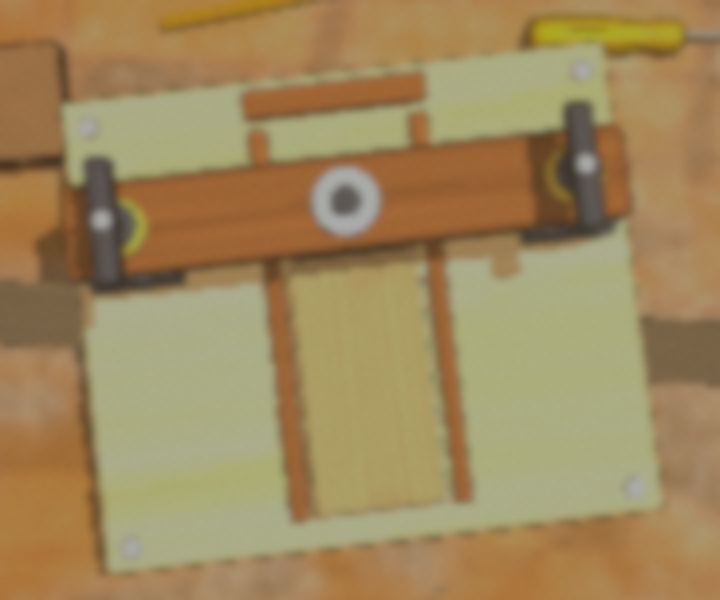

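View pics/scz.png

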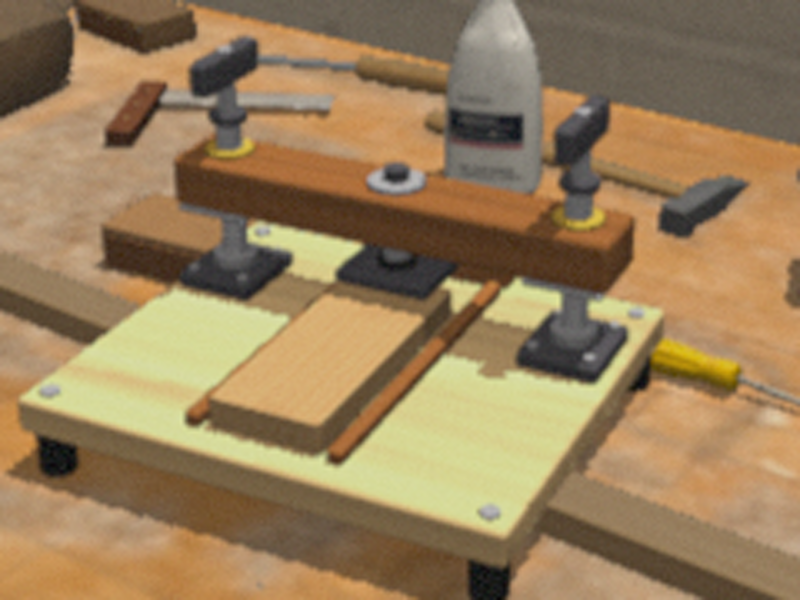

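```bash
cat > h.py <<'E'
import numpy as np
from station import manip
def ray(n,u,v,z):
    c=manip.get_calibration(n);K=c["intrinsics"];E=c["extrinsics"]
    d=np.linalg.solve(K,[u,v,1.]);d=E[:3,:3]@(d*[1,-1,-1]);o=E[:3,3]
    return o+d*(z-o[2])/d[2]
def proj(n,p):
    c=manip.get_calibration(n);K=c["intrinsics"];E=c["extrinsics"]
    q=E[:3,:3].T@(np.array(p)-E[:3,3]); q=K@(q*[1,-1,-1]); return q[:2]/q[2]
E
python3 - <<'E'
from h import *
f=lambda u,v:(225+u/4-.375,225+v/4-.375)
C={k:ray("top",*f(*p),.046)[:2] for k,p in dict(FL=(105,572),FR=(660,510),BR=(603,45),BL=(63,103)).items()}
print(C)
for a,b in (("FL","FR"),("BL","BR"),("FL","BL"),("FR","BR")):
    d=C[b]-C[a]; print(a,b,np.linalg.norm(d),np.degrees(np.arctan2(d[1],d[0])))
hl=ray("top",*f(101,219),.186);hr=ray("top",*f(585,164),.186)
d=hl-hr; print(hl,hr,np.linalg.norm(d),np.degrees(np.arctan2(d[1],d[0]))-90)
g=lambda u,v:(160+u*.3-.35,185+v*.3-.35)
print("scene HL",ray("scene",*g(225,47),.186),"HR",ray("scene",*g(598,103),.186))
for p in ((317,517),(452,497)): print(ray("top",*f(*p),.065))
for p in ((210,405),(320,428)): print("sc",ray("scene",*g(*p),.065))
yaw=np.radians(np.degrees(np.arctan2(d[1],d[0]))-90)
cen=sum(C.values())/4
ex=np.array([np.cos(yaw),np.sin(yaw)]);print("org from base",cen+.045*ex,"org from handles",(hl+hr)/2)
E
```

```text
{'FL': array([0.43807049, 0.16874517]), 'FR': array([ 0.47474051, -0.09716807]), 'BR': array([ 0.69981831, -0.06633014]), 'BL': array([0.66379466, 0.19883672])}
FL FR 0.26842976793119694 -82.14830692118933
BL BR 0.2676026311853203 -82.26357326874673
FL BL 0.22772110599371181 7.593396893958397
FR BR 0.22718052254394405 7.801526703807919
[0.59928112 0.1614021  0.186     ] [ 0.62870106 -0.04641293  0.186     ] 0.20988716064378588 8.057700098592122
scene HL [0.60037887 0.16102362 0.186     ] HR [ 0.64203868 -0.0487318   0.186     ]
[0.46805752 0.06736072 0.065     ]
[0.47915131 0.00368036 0.065     ]
sc [0.46214907 0.0591313  0.065     ]
sc [0.47510512 0.0029412  0.065     ]
org from base [0.61366173 0.05732858] org from handles [0.61399109 0.05749458 0.186     ]
```

```bash
cat >> h.py <<'E'
from scipy.spatial.transform import Rotation as Ro
YAW=np.radians(7.9); ORG=np.array([.614,.0574,0])
RP=Ro.from_euler('z',YAW).as_matrix()
def W(x,y,z): return ORG+RP@np.array([x,y,z])
def L(p): return RP.T@(np.array(p)-ORG)
def st():
    s=manip.sense(); R=Ro.from_quat(s["tool_rot"]).as_matrix(); return s,np.array(s["tcp_pos"]),R
def jaw(R): # clockwise angle of tool z from press +y... deg, in press frame
    v=RP.T@R[:,2]; return np.degrees(np.arctan2(v[0],v[1]))  # clockwise from +y
def plan(x,y,z,ang):
    s,p,R=st(); d=R.T@(W(x,y,z)-p)/.03; a=jaw(R); 
    print("now local",L(p).round(4),"jaw",round(a,2),"q",np.round(s["q"],2))
    print("shift",d.round(3),"twist",round(((ang-a+90)%180-90)/10,3),"F",np.round(s["force"],1),"T",np.round(s["ft_torque"],2),"t",s["t"])
E
python3 - <<'E'
from h import *
s,p,R=st(); print(R.round(3)); plan(-.18,0,.2,0)
E
```

```text
[[ 0.953 -0.001  0.302]
 [-0.302 -0.002  0.953]
 [-0.    -1.    -0.002]]
now local [-0.3476  0.5912  0.2304] jaw 25.48 q [ 1.09  0.53  1.43  0.    1.18 -0.18]
shift [ 13.522   1.039 -15.386] twist -2.548 F [-0.7 -0.7 -0.8] T [ 0.01  0.03 -0.02] t 0.1
```

Call:
{"op": "apply_moves", "data": {
  "motion": [
    [0, 13.5, 0.5, -15.4, -2.5],
    [0, 13.5, 0.5, -15.4, -2.5],
    [0, 13.5, 0.5, -15.4, -2.5],
    [0, 13.5, 0.5, -15.4, -2.5],
    [0, 13.5, 0.5, -15.4, -2.5],
    [0, 13.5, 0.5, -15.4, -2.5],
    [0, 13.5, 0.5, -15.4, -2.5],
    [0, 13.5, 0.5, -15.4, -2.5],
    [0, 13.5, 0.5, -15.4, -2.5],
    [0, 13.5, 0.5, -15.4, -2.5],
    [0, 13.5, 0.5, -15.4, -2.5],
    [0, 13.5, 0.5, -15.4, -2.5]
  ]
}}

```text
t: 1.6
tcp_pos: [0.4344, 0.0333, 0.2159]
tool_rot: [-0.705, -0.045, 0.046, 0.706]
force: [-0.4, -0.1, 0.2]
finger_gap: 0.001
```

Run:
```python
from h import *
plan(-.175,0,.053,0)
```

```text
now local [-0.1812  0.0008  0.2159] jaw 0.54 q [-0.18  0.3   1.9   0.    0.94 -1.88]
shift [ 0.217  5.43  -0.029] twist -0.054 F [-0.4 -0.1  0.2] T [-0.01 -0.06 -0.01] t 1.6
```

Call:
{"op": "apply_moves", "data": {
  "motion": [
    [0, 0.1, 2, 0, 0],
    [0, 0.1, 4, 0, 0],
    [0, 0.1, 5.3, 0, 0],
    [0, 0.1, 5.35, 0, 0]
  ]
}}

```text
t: 2.1
tcp_pos: [0.4354, 0.0353, 0.0538]
tool_rot: [-0.705, -0.044, 0.049, 0.706]
force: [0.5, -0.6, 0.7]
finger_gap: -0.001
```

Run:
```python
from h import *
import cv2
plan(-.113,0,.055,0)
cv2.imwrite("pics/s1.png",manip.snapshot("scene")[:,:,::-1])
```

```text
now local [-0.1799  0.0027  0.0538] jaw 0.33 q [-0.18  0.63  2.03  0.    0.49 -1.88]
shift [ 2.231 -0.054 -0.076] twist -0.033 F [ 0.5 -0.6  0.7] T [ 0.02 -0.02 -0.04] t 2.1
```

View pics/s1.png

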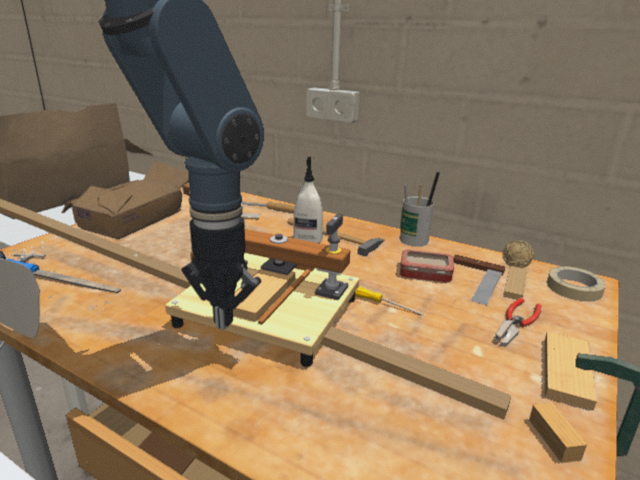

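The closed fingertips are at about (222,320), just in front of the board. Pushing now, slowly at the end.

Call:
{"op": "apply_moves", "data": {
  "motion": [
    [0, 0.5, 0, -0.08, 0],
    [0, 0.9, 0, -0.08, 0],
    [0, 1.2, 0, -0.08, 0],
    [0, 1.5, 0, -0.08, 0],
    [0, 1.75, 0, -0.08, 0],
    [0, 1.95, 0, -0.08, 0],
    [0, 2.1, 0, -0.08, 0]
  ]
}}

```text
t: 3.02
tcp_pos: [0.5011, 0.0392, 0.0557]
tool_rot: [-0.706, -0.046, 0.046, 0.706]
force: [-2.0, -1.2, 1.4]
finger_gap: -0.001
```

Run:
```python
from h import *
plan(-.111,0,.055,0)
```

```text
now local [-0.1143 -0.0025  0.0557] jaw 0.48 q [-0.14  0.66  1.87 -0.    0.61 -1.84]
shift [0.109 0.023 0.083] twist -0.048 F [-2.  -1.2  1.4] T [-0.04  0.29  0.01] t 3.025
```

Call:
{"op": "apply_moves", "data": {
  "motion": [
    [0, 0.05, 0, 0, 0],
    [0, 0.1, 0, 0, 0],
    [0, 0.12, 0, 0, 0]
  ]
}}

```text
t: 3.4
tcp_pos: [0.5047, 0.0397, 0.0557]
tool_rot: [-0.706, -0.046, 0.046, 0.706]
force: [-0.6, -0.1, 0.3]
finger_gap: -0.002
```

Run:
```python
from h import *
import cv2
plan(-.111,0,.055,0)
a=manip.snapshot("top")[:,:,::-1]
cv2.imwrite("pics/t2.png",cv2.resize(a[225:375,225:405],(720,600),interpolation=cv2.INTER_CUBIC))
```

```text
now local [-0.1107 -0.0026  0.0557] jaw 0.49 q [-0.14  0.66  1.87  0.    0.61 -1.84]
shift [-0.011  0.024  0.085] twist -0.049 F [-0.6 -0.1  0.3] T [-0.04  0.11  0.04] t 3.4
```

View pics/t2.png

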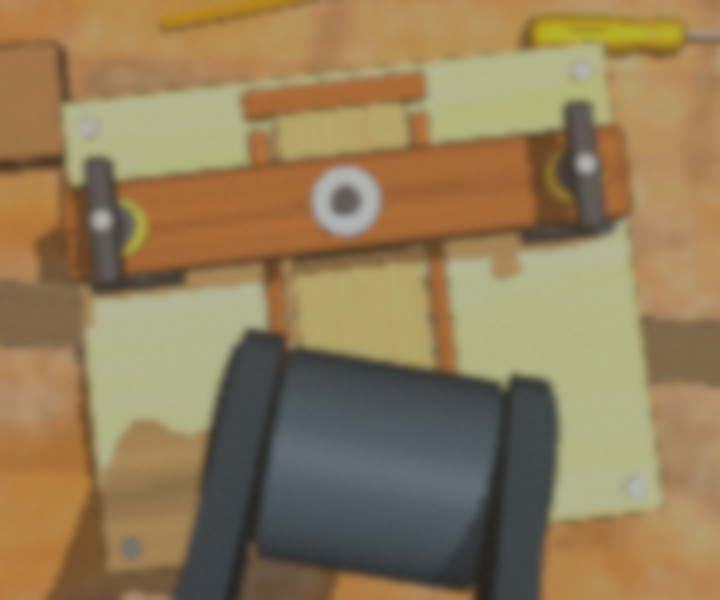

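The board's back end now shows behind the beam at about (345,110), a few mm short of the stop. I'll keep pushing until I feel the stop.

Call:
{"op": "apply_moves", "data": {
  "motion": [
    [0, 0.05, 0, 0, 0],
    [0, 0.1, 0, 0, 0],
    [0, 0.15, 0, 0, 0]
  ]
}}

```text
t: 3.82
tcp_pos: [0.5051, 0.0399, 0.0557]
tool_rot: [-0.706, -0.043, 0.049, 0.706]
force: [-9.2, -5.1, 6.6]
finger_gap: -0.003
```

Run:
```python
from h import *
plan(-.111,0,.055,0)
```

```text
now local [-0.1103 -0.0023  0.0557] jaw 0.41 q [-0.14  0.66  1.86 -0.    0.63 -1.84]
shift [-0.025  0.022  0.077] twist -0.041 F [-9.2 -5.1  6.6] T [-0.83  1.45 -0.02] t 3.825
```

Call:
{"op": "apply_moves", "data": {
  "motion": [
    [0, 0.05, 0, 0, 0],
    [0, 0.08, 0, 0, 0],
    [0, 0.08, 0, 0, 0],
    [0, -0.3, 0, 0, 0],
    [0, -0.8, -0.2, 0, 0],
    [20, -0.9, -2, 0, 0],
    [34, -0.9, -4, 0, 0],
    [34, -0.9, -5.2, 0, 0],
    [34, -0.9, -5.2, 0, 0]
  ]
}}

```text
t: 4.95
tcp_pos: [0.4844, 0.0366, 0.2152]
tool_rot: [0.706, 0.049, -0.043, -0.705]
force: [0.1, -0.3, -1.1]
finger_gap: 0.396
```

Run:
```python
from h import *
import cv2
s,p,R=st();print(s["finger_gap"])
plan(0,.105,.215,0);plan(0,.105,.158,0)
a=manip.snapshot("top")[:,:,::-1]
cv2.imwrite("pics/t3.png",cv2.resize(a[225:375,225:405],(720,600),interpolation=cv2.INTER_CUBIC))
```

```text
0.39598133981848443
now local [-0.1313 -0.0028  0.2152] jaw 0.47 q [-0.16  0.36  1.8   0.    0.97 -1.86]
shift [4.346 0.036 3.629] twist -0.047 F [ 0.1 -0.3 -1.1] T [ 0.05  0.01 -0.02] t 4.95
now local [-0.1313 -0.0028  0.2152] jaw 0.47 q [-0.16  0.36  1.8   0.    0.97 -1.86]
shift [4.329 1.936 3.633] twist -0.047 F [ 0.1 -0.3 -1.1] T [ 0.05  0.01 -0.02] t 4.95
```

View pics/t3.png

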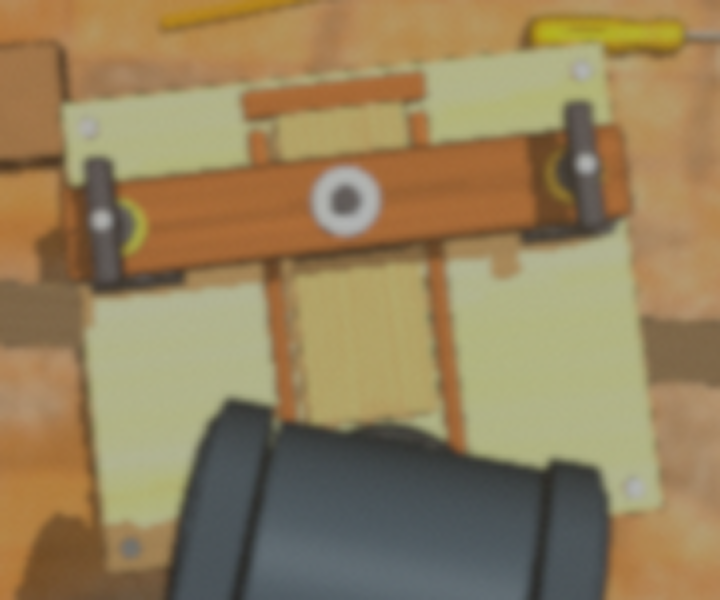

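Run:
```python
from h import *
f=lambda u,v:(225+u/4-.375,225+v/4-.375)
for p in((305,425),(438,408)): print(L(ray("top",*f(*p),.065)))
```

```text
[-0.09973455  0.03097726  0.065     ]
[-0.09874782 -0.03282876  0.065     ]
```

Call:
{"op": "apply_moves", "data": {
  "motion": [
    [34, 1.5, 0, 1.4, 0],
    [34, 3, 0, 2.8, 0],
    [34, 4.33, 0, 3.63, 0],
    [34, 4.33, 0, 3.63, 0],
    [34, 4.33, 0.8, 3.63, 0],
    [34, 4.33, 0.8, 3.63, 0]
  ]
}}

```text
t: 5.75
tcp_pos: [0.5936, 0.1607, 0.1845]
tool_rot: [0.706, 0.043, -0.049, -0.706]
force: [-0.5, -0.0, -0.7]
finger_gap: 0.401
```

Run:
```python
from h import *
import cv2
plan(0,.105,.158,0)
a=manip.snapshot("scene")[:,:,::-1]
cv2.imwrite("pics/s4.png",cv2.resize(a[125:335,140:420],(800,600),interpolation=cv2.INTER_CUBIC))
```

```text
now local [-0.006   0.1051  0.1845] jaw 0.5 q [ 0.08  0.57  1.5  -0.    1.08 -1.62]
shift [ 0.206  0.883 -0.002] twist -0.05 F [-0.5 -0.  -0.7] T [ 0.04 -0.04 -0.05] t 5.75
```

View pics/s4.png

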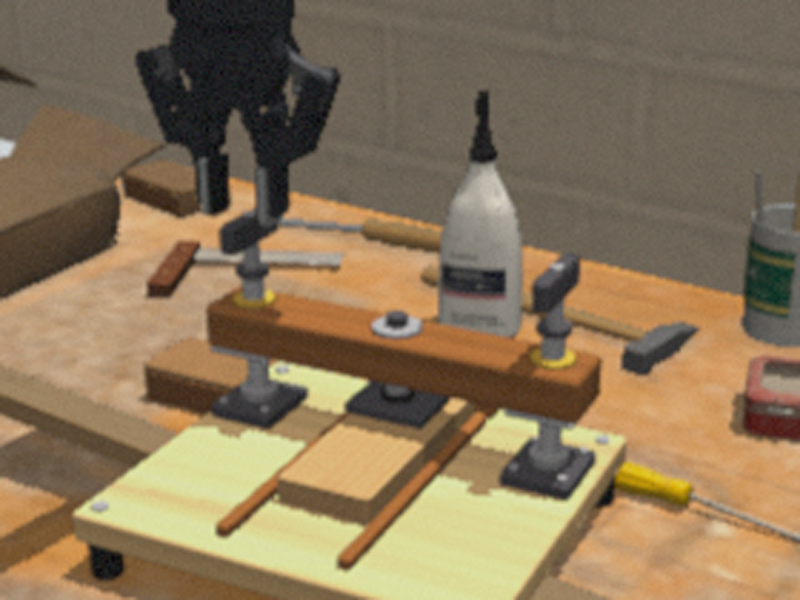

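The board's front edge measures -0.099 m local, so it is home. The fingers, at about (210,185) and (270,200), straddle the left handle. Lowering with an x correction.

Call:
{"op": "apply_moves", "data": {
  "motion": [
    [34, 0.2, 0.4, 0, 0],
    [34, 0.2, 0.85, 0, 0],
    [34, 0.2, 0.85, 0, 0]
  ]
}}

```text
t: 6.18
tcp_pos: [0.6019, 0.1621, 0.1608]
tool_rot: [0.706, 0.045, -0.047, -0.706]
force: [0.3, -0.5, 0.8]
finger_gap: 0.401
```

Run:
```python
from h import *
plan(0,.105,.158,0)
```

```text
now local [0.0024 0.1053 0.1608] jaw 0.49 q [ 0.08  0.61  1.5  -0.    1.04 -1.62]
shift [-0.079  0.093 -0.012] twist -0.049 F [ 0.3 -0.5  0.8] T [-0.01  0.02  0.  ] t 6.175
```

Call:
{"op": "apply_moves", "data": {
  "motion": [
    [8, -0.05, 0.08, 0, 0],
    [8, -0.05, 0.08, 0, 0],
    [8, -0.05, 0.08, 0, 0],
    [8, -0.05, 0.08, 0, 0]
  ],
  "squeeze": 90
}}

```text
t: 6.68
tcp_pos: [0.6013, 0.1618, 0.16]
tool_rot: [0.706, 0.046, -0.046, -0.705]
force: [-0.1, -2.5, -1.1]
finger_gap: 0.121
```

Run:
```python
from h import *
plan(0,.105,.158,0); print(manip.sense()["finger_gap"]*85.4)
```

```text
now local [0.0018 0.1051 0.16  ] jaw 0.45 q [ 0.08  0.61  1.5  -0.    1.03 -1.62]
shift [-0.06   0.066 -0.005] twist -0.045 F [-0.1 -2.5 -1.1] T [-0.33  0.09  0.2 ] t 6.675
10.338514766845517
```

Call:
{"op": "apply_moves", "data": {
  "motion": [
    [8, 0, 0, 0, 0.8],
    [8, 0, 0, 0, 1.6],
    [8, 0, 0, 0, 2.4],
    [8, 0, 0, 0, 3.2]
  ]
}}

```text
t: 7.18
tcp_pos: [0.6012, 0.1609, 0.16]
tool_rot: [0.692, -0.152, 0.152, -0.69]
force: [-0.3, -4.6, -0.4]
finger_gap: 0.121
```

Run:
```python
from h import *
plan(0,.105,.158,0)
```

```text
now local [0.0015 0.1042 0.16  ] jaw 32.67 q [ 0.08  0.61  1.5  -0.    1.03 -1.05]
shift [-0.057  0.066 -0.006] twist -3.267 F [-0.3 -4.6 -0.4] T [-0.72  0.12  0.32] t 7.175
```

Call:
{"op": "apply_moves", "data": {
  "motion": [
    [34, 0, 0, 0, 3.2],
    [34, 0, 0, 0, 3.2]
  ]
}}

```text
t: 7.42
tcp_pos: [0.6018, 0.1625, 0.1602]
tool_rot: [-0.649, 0.279, -0.279, 0.65]
force: [-0.4, 0.2, 0.3]
finger_gap: 0.4
```

Run:
```python
from h import *
plan(0,-.105,.210,0)
print(manip.sense()["finger_gap"])
```

```text
now local [0.0024 0.1058 0.1602] jaw 54.38 q [ 0.08  0.61  1.5   0.    1.03 -0.68]
shift [ 5.666 -1.667 -4.154] twist -5.438 F [-0.4  0.2  0.3] T [-0.02 -0.05 -0.03] t 7.425
0.39960511672942456
```

I re-applied the twist in the release call by mistake: rows are relative to each call's start. The tool turned up to 22° further, which is still within the racking limit. I'll move off and measure the left handle's angle.

Call:
{"op": "apply_moves", "data": {
  "motion": [
    [34, 0, -1, 0, 0],
    [34, 0, -1.67, 0, 0],
    [34, 2, -1.67, -1.4, -1],
    [34, 4, -1.67, -2.8, -2],
    [34, 5.67, -1.67, -4.15, -3],
    [34, 5.67, -1.67, -4.15, -4],
    [34, 5.67, -1.67, -4.15, -5],
    [34, 5.67, -1.67, -4.15, -5.44]
  ]
}}

```text
t: 8.43
tcp_pos: [0.6302, -0.0472, 0.2103]
tool_rot: [-0.705, -0.052, 0.051, 0.706]
force: [0.1, -0.8, -0.4]
finger_gap: 0.399
```

Run:
```python
from h import *
import cv2
plan(0,-.105,.158,0)
a=manip.snapshot("top")[:,:,::-1]
cv2.imwrite("pics/t5.png",cv2.resize(a[225:375,225:405],(720,600),interpolation=cv2.INTER_CUBIC))
a=manip.snapshot("scene")[:,:,::-1]
cv2.imwrite("pics/s5.png",cv2.resize(a[125:335,140:420],(800,600),interpolation=cv2.INTER_CUBIC))
```

```text
now local [ 0.0017 -0.1058  0.2103] jaw -0.49 q [-0.25  0.56  1.44  0.    1.14 -1.97]
shift [-0.059  1.744  0.026] twist 0.049 F [ 0.1 -0.8 -0.4] T [-0.07  0.01 -0.04] t 8.425
```

View pics/t5.png

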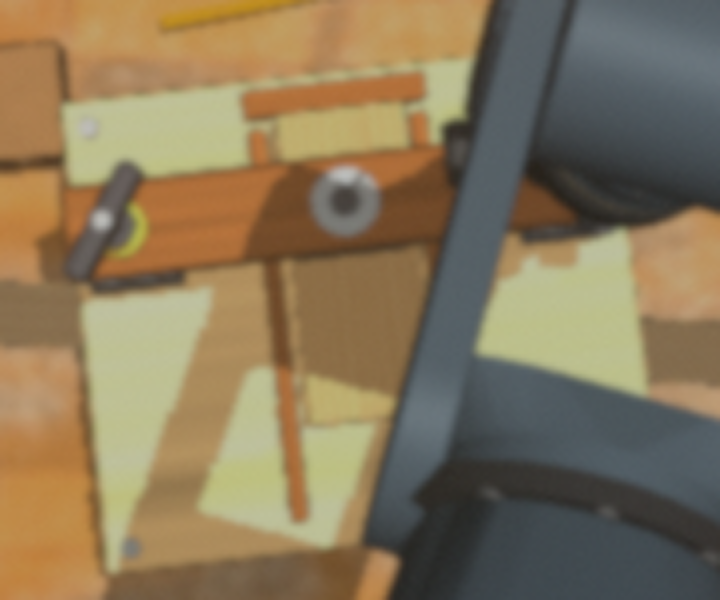

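View pics/s5.png

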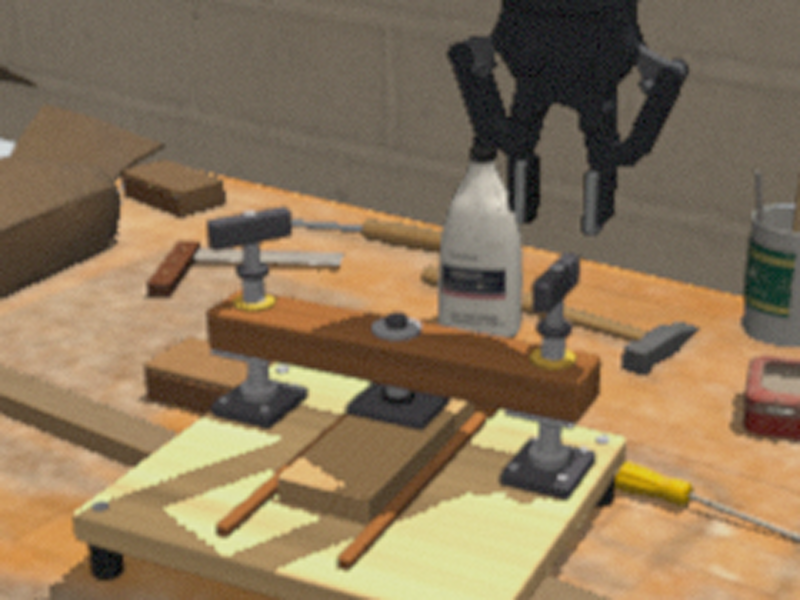

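The left bar ends at (78,277) and (129,167), so it has turned about 30-32° and the extra twist did not carry it. Now the right handle.

Call:
{"op": "apply_moves", "data": {
  "motion": [
    [34, -0.05, 0.8, 0, 0],
    [34, -0.05, 1.7, 0, 0],
    [34, -0.05, 1.7, 0, 0],
    [8, -0.05, 1.7, 0, 0],
    [8, -0.05, 1.7, 0, 0],
    [8, -0.05, 1.7, 0, 0]
  ]
}}

```text
t: 9.28
tcp_pos: [0.6293, -0.0464, 0.1605]
tool_rot: [-0.705, -0.052, 0.05, 0.705]
force: [-0.8, 3.3, 3.3]
finger_gap: 0.119
```

Run:
```python
from h import *
plan(0,-.105,.158,0); print(manip.sense()["finger_gap"])
```

```text
now local [ 0.0009 -0.105   0.1605] jaw -0.41 q [-0.25  0.62  1.48  0.    1.04 -1.97]
shift [-0.03   0.082 -0.001] twist 0.041 F [-0.8  3.3  3.3] T [ 0.41  0.02 -0.12] t 9.275
0.11934051737028634
```

Call:
{"op": "apply_moves", "data": {
  "motion": [
    [8, 0, 0, 0, 0.8],
    [8, 0, 0, 0, 1.6],
    [8, 0, 0, 0, 2.4],
    [8, 0, 0, 0, 3.2]
  ]
}}

```text
t: 9.78
tcp_pos: [0.6293, -0.0463, 0.1604]
tool_rot: [-0.692, 0.145, -0.147, 0.692]
force: [-1.1, 4.8, 3.4]
finger_gap: 0.122
```

Run:
```python
from h import *
plan(0,-.105,.158,0); print(manip.sense()["finger_gap"])
```

```text
now local [ 0.0009 -0.1048  0.1604] jaw 31.74 q [-0.25  0.62  1.48  0.    1.04 -1.41]
shift [-0.021  0.081 -0.022] twist -3.174 F [-1.1  4.8  3.4] T [0.52 0.03 0.4 ] t 9.775
0.12245647540980108
```

Call:
{"op": "apply_moves", "data": {
  "motion": [
    [8, 0, 0, 0, 0.8],
    [8, 0, 0, 0, 1.6]
  ]
}}

```text
t: 10.02
tcp_pos: [0.6293, -0.0462, 0.1604]
tool_rot: [-0.664, 0.24, -0.242, 0.665]
force: [0.9, 4.3, 4.4]
finger_gap: 0.118
```

Run:
```python
from h import *
plan(0,-.105,.158,0)
```

```text
now local [ 0.001  -0.1047  0.1604] jaw 47.74 q [-0.25  0.62  1.48  0.    1.04 -1.13]
shift [-0.014  0.08  -0.031] twist -4.774 F [0.9 4.3 4.4] T [0.52 0.03 0.34] t 10.025
```

Call:
{"op": "apply_moves", "data": {
  "motion": [
    [8, 0, 0, 0, 0.8],
    [8, 0, 0, 0, 1.6]
  ]
}}

```text
t: 10.28
tcp_pos: [0.6294, -0.0461, 0.1604]
tool_rot: [-0.624, 0.33, -0.332, 0.625]
force: [0.2, 4.7, 2.7]
finger_gap: 0.121
```

Run:
```python
from h import *
plan(0,-.105,.158,0)
```

```text
now local [ 0.001  -0.1046  0.1604] jaw 63.74 q [-0.25  0.62  1.48  0.    1.04 -0.85]
shift [-0.004  0.08  -0.036] twist -6.374 F [0.2 4.7 2.7] T [ 0.6  -0.01  0.28] t 10.275
```

Call:
{"op": "apply_moves", "data": {
  "motion": [
    [34, 0, 0, 0, 0],
    [34, 0, 0, 0, 0],
    [34, 0, -1.0, 0, 0],
    [34, 0, -1.65, 0, 0]
  ]
}}

```text
t: 10.78
tcp_pos: [0.6287, -0.0477, 0.2094]
tool_rot: [0.626, -0.329, 0.33, -0.625]
force: [0.5, -0.3, 0.4]
finger_gap: 0.4
```

Run:
```python
from h import *
plan(0,.105,.210,32)
```

```text
now local [ 1.000e-04 -1.061e-01  2.094e-01] jaw 63.5 q [-0.25  0.56  1.44 -0.    1.14 -0.85]
shift [-6.298 -0.026  3.137] twist -3.15 F [ 0.5 -0.3  0.4] T [-0.05  0.01  0.04] t 10.775
```

Call:
{"op": "apply_moves", "data": {
  "motion": [
    [34, -1.6, 0, 0.8, -0.9],
    [34, -3.2, 0, 1.6, -1.8],
    [34, -4.8, 0, 2.4, -2.7],
    [34, -6.3, 0, 3.14, -3.15],
    [34, -6.3, 0, 3.14, -3.15],
    [34, -6.3, 0, 3.14, -3.15]
  ]
}}

```text
t: 11.52
tcp_pos: [0.5997, 0.1617, 0.2084]
tool_rot: [0.692, -0.148, 0.148, -0.691]
force: [-0.1, 0.5, 0.0]
finger_gap: 0.398
```

Run:
```python
from h import *
import cv2
plan(0,.105,.158,32)
a=manip.snapshot("top")[:,:,::-1]
cv2.imwrite("pics/t6.png",cv2.resize(a[225:375,225:405],(720,600),interpolation=cv2.INTER_CUBIC))
```

```text
now local [2.000e-04 1.053e-01 2.084e-01] jaw 32.02 q [ 0.08  0.55  1.47 -0.    1.13 -1.07]
shift [ 0.     1.682 -0.011] twist -0.002 F [-0.1  0.5  0. ] T [-0.03  0.04  0.01] t 11.525
```

View pics/t6.png

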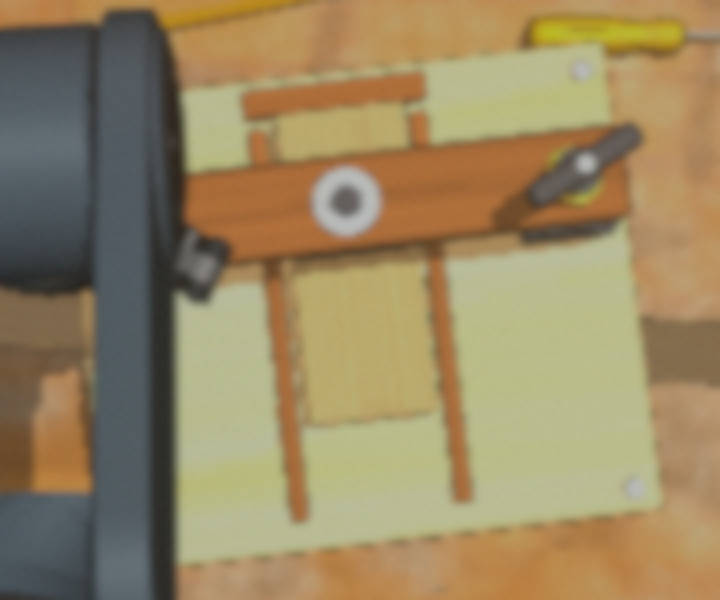

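The right bar ends at (532,198) and (637,130), so it has turned about 64°, as commanded. Gripping the left handle again.

Call:
{"op": "apply_moves", "data": {
  "motion": [
    [34, 0, 0.8, 0, 0],
    [34, 0, 1.65, 0, 0],
    [34, 0, 1.65, 0, 0],
    [8, 0, 1.65, 0, 0],
    [8, 0, 1.65, 0, 0],
    [8, 0, 1.65, 0, 0]
  ]
}}

```text
t: 12.32
tcp_pos: [0.6005, 0.1612, 0.1602]
tool_rot: [0.692, -0.147, 0.149, -0.691]
force: [1.0, -4.1, 2.6]
finger_gap: 0.123
```

Call:
{"op": "apply_moves", "data": {
  "motion": [
    [8, 0, 0, 0, 0.8],
    [8, 0, 0, 0, 1.6]
  ]
}}

```text
t: 12.58
tcp_pos: [0.6004, 0.161, 0.1602]
tool_rot: [0.664, -0.242, 0.245, -0.663]
force: [0.2, -4.9, 2.7]
finger_gap: 0.12
```

Run:
```python
from h import *
plan(0,.105,.158,0)
```

```text
now local [0.0008 0.1045 0.1602] jaw 48.18 q [ 0.08  0.61  1.51 -0.    1.02 -0.78]
shift [-0.031  0.074 -0.008] twist -4.818 F [ 0.2 -4.9  2.7] T [-0.81  0.06  0.34] t 12.575
```

Call:
{"op": "apply_moves", "data": {
  "motion": [
    [8, 0, 0, 0, 0.8],
    [8, 0, 0, 0, 1.6]
  ]
}}

```text
t: 12.82
tcp_pos: [0.6002, 0.1608, 0.1602]
tool_rot: [0.624, -0.332, 0.335, -0.623]
force: [-0.3, -5.6, 2.5]
finger_gap: 0.119
```

Run:
```python
from h import *
plan(0,.105,.158,0)
```

```text
now local [0.0006 0.1043 0.1602] jaw 64.17 q [ 0.08  0.61  1.51 -0.    1.02 -0.5 ]
shift [-0.029  0.073 -0.007] twist -6.417 F [-0.3 -5.6  2.5] T [-0.86  0.05  0.35] t 12.825
```

Call:
{"op": "apply_moves", "data": {
  "motion": [
    [8, 0, 0, 0, 0.8]
  ]
}}

```text
t: 12.95
tcp_pos: [0.6001, 0.1607, 0.1602]
tool_rot: [0.599, -0.375, 0.377, -0.598]
force: [-1.2, -6.3, 3.0]
finger_gap: 0.124
```

Run:
```python
from h import *
plan(0,.105,.158,0)
```

```text
now local [0.0005 0.1043 0.1602] jaw 72.17 q [ 0.08  0.61  1.51 -0.    1.03 -0.36]
shift [-0.028  0.074 -0.007] twist -7.217 F [-1.2 -6.3  3. ] T [-0.86  0.11  0.3 ] t 12.95
```

Call:
{"op": "apply_moves", "data": {
  "motion": [
    [8, 0, 0, 0, 0.8]
  ]
}}

```text
t: 13.08
tcp_pos: [0.6, 0.1607, 0.1602]
tool_rot: [0.572, -0.416, 0.418, -0.57]
force: [-0.7, -6.3, 3.8]
finger_gap: 0.123
```

Run:
```python
from h import *
plan(0,.105,.158,0)
```

```text
now local [0.0003 0.1043 0.1602] jaw 80.17 q [ 0.08  0.61  1.51 -0.    1.03 -0.22]
shift [-0.027  0.074 -0.007] twist -8.017 F [-0.7 -6.3  3.8] T [-0.88  0.13  0.33] t 13.075
```

Call:
{"op": "apply_moves", "data": {
  "motion": [
    [8, 0, 0, 0, 0.8]
  ]
}}

```text
t: 13.2
tcp_pos: [0.5999, 0.1607, 0.1602]
tool_rot: [0.541, -0.455, 0.457, -0.54]
force: [-1.3, -6.8, 3.1]
finger_gap: 0.116
```

Run:
```python
from h import *
plan(0,.105,.158,0)
```

```text
now local [0.0002 0.1042 0.1602] jaw 88.17 q [ 0.08  0.61  1.51 -0.    1.03 -0.08]
shift [-0.027  0.074 -0.007] twist -8.817 F [-1.3 -6.8  3.1] T [-0.89  0.16  0.34] t 13.2
```

Call:
{"op": "apply_moves", "data": {
  "motion": [
    [8, 0, 0, 0, 0.8]
  ]
}}

```text
t: 13.32
tcp_pos: [0.5998, 0.1607, 0.1602]
tool_rot: [0.508, -0.491, 0.493, -0.507]
force: [-1.0, -6.7, 4.1]
finger_gap: 0.123
```

Run:
```python
from h import *
plan(0,.105,.158,0)
```

```text
now local [1.000e-04 1.042e-01 1.602e-01] jaw 96.16 q [ 0.08  0.61  1.51 -0.    1.03  0.06]
shift [-0.025  0.074 -0.006] twist 8.384 F [-1.  -6.7  4.1] T [-0.88  0.25  0.4 ] t 13.325
```

Call:
{"op": "apply_moves", "data": {
  "motion": [
    [34, 0, 0, 0, 0],
    [34, 0, 0, 0, 0],
    [34, 0, -1.0, 0, 0],
    [34, 0, -1.65, 0, 0]
  ]
}}

```text
t: 13.82
tcp_pos: [0.5999, 0.1629, 0.2095]
tool_rot: [-0.508, 0.491, -0.492, 0.509]
force: [-0.4, 0.2, -0.4]
finger_gap: 0.398
```

Run:
```python
from h import *
plan(0,-.105,.210,64)
```

```text
now local [0.0006 0.1064 0.2095] jaw 95.97 q [0.09 0.55 1.46 0.   1.13 0.05]
shift [ 7.011 -0.02   0.714] twist -3.197 F [-0.4  0.2 -0.4] T [-0.01 -0.02  0.01] t 13.825
```

Call:
{"op": "apply_moves", "data": {
  "motion": [
    [34, 1.75, 0, 0.2, -0.8],
    [34, 3.5, 0, 0.4, -1.6],
    [34, 5.2, 0, 0.6, -2.4],
    [34, 7, 0, 0.7, -3.2],
    [34, 7, 0, 0.7, -3.2],
    [34, 7, 0, 0.7, -3.2]
  ]
}}

```text
t: 14.58
tcp_pos: [0.6271, -0.0464, 0.2083]
tool_rot: [-0.623, 0.333, -0.333, 0.624]
force: [0.1, 0.3, 1.2]
finger_gap: 0.396
```

Run:
```python
from h import *
import cv2
plan(0,-.105,.158,64)
a=manip.snapshot("scene")[:,:,::-1]
cv2.imwrite("pics/s7.png",cv2.resize(a[125:335,140:420],(800,600),interpolation=cv2.INTER_CUBIC))
```

```text
now local [-0.0013 -0.1046  0.2083] jaw 64.1 q [-0.25  0.56  1.45  0.    1.14 -0.84]
shift [0.033 1.677 0.034] twist -0.01 F [0.1 0.3 1.2] T [ 0.01 -0.03 -0.01] t 14.575
```

View pics/s7.png

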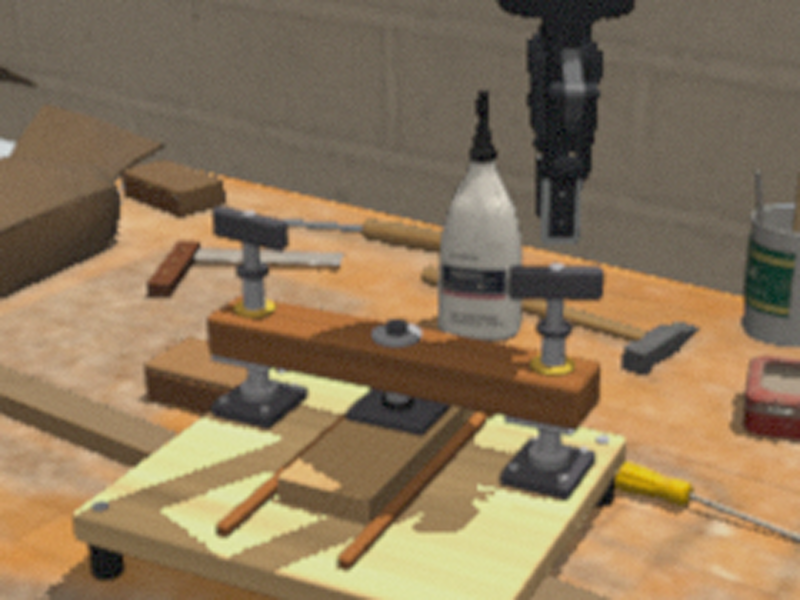

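The left bar, around (250,228), is about across the beam, and the foot at (397,408) is close to the board. Next is the right handle.

Call:
{"op": "apply_moves", "data": {
  "motion": [
    [34, 0.04, 0.8, 0.03, 0],
    [34, 0.04, 1.6, 0.03, 0],
    [34, 0.04, 1.6, 0.03, 0],
    [8, 0.04, 1.6, 0.03, 0],
    [8, 0.04, 1.6, 0.03, 0],
    [8, 0.04, 1.6, 0.03, 0]
  ]
}}

```text
t: 15.38
tcp_pos: [0.6297, -0.0465, 0.1618]
tool_rot: [-0.623, 0.332, -0.334, 0.625]
force: [0.9, 4.3, 2.7]
finger_gap: 0.12
```

Call:
{"op": "apply_moves", "data": {
  "motion": [
    [8, 0, 0, 0, 0.8],
    [8, 0, 0, 0, 1.6]
  ]
}}

```text
t: 15.62
tcp_pos: [0.6296, -0.0465, 0.1618]
tool_rot: [-0.57, 0.417, -0.418, 0.572]
force: [1.0, 4.4, 3.0]
finger_gap: 0.122
```

Run:
```python
from h import *
plan(0,-.105,.158,0)
```

```text
now local [ 0.0012 -0.1051  0.1618] jaw 80.25 q [-0.25  0.62  1.48  0.    1.04 -0.56]
shift [-0.009  0.126 -0.039] twist -8.025 F [1.  4.4 3. ] T [ 0.69 -0.15  0.38] t 15.625
```

Call:
{"op": "apply_moves", "data": {
  "motion": [
    [8, 0, 0, 0, 0.8]
  ]
}}

```text
t: 15.75
tcp_pos: [0.6296, -0.0465, 0.1618]
tool_rot: [-0.539, 0.456, -0.457, 0.541]
force: [0.7, 4.4, 2.0]
finger_gap: 0.12
```

Run:
```python
from h import *
plan(0,-.105,.158,0)
```

```text
now local [ 0.0012 -0.1051  0.1618] jaw 88.25 q [-0.25  0.62  1.48  0.    1.04 -0.42]
shift [-0.004  0.126 -0.04 ] twist -8.825 F [0.7 4.4 2. ] T [ 0.66 -0.08  0.33] t 15.75
```

Call:
{"op": "apply_moves", "data": {
  "motion": [
    [8, 0, 0, 0, 0.8]
  ]
}}

```text
t: 15.88
tcp_pos: [0.6296, -0.0465, 0.1618]
tool_rot: [-0.506, 0.492, -0.493, 0.508]
force: [1.0, 5.2, 3.3]
finger_gap: 0.122
```

Run:
```python
from h import *
plan(0,-.105,.158,0)
```

```text
now local [ 0.0012 -0.1051  0.1618] jaw 96.24 q [-0.25  0.62  1.48  0.    1.04 -0.28]
shift [ 0.002  0.127 -0.039] twist 8.376 F [1.  5.2 3.3] T [ 0.7  -0.07  0.38] t 15.875
```

Call:
{"op": "apply_moves", "data": {
  "motion": [
    [8, 0, 0, 0, 0.8]
  ]
}}

```text
t: 16.0
tcp_pos: [0.6296, -0.0465, 0.1618]
tool_rot: [0.471, -0.526, 0.527, -0.473]
force: [1.9, 5.6, 3.3]
finger_gap: 0.12
```

Run:
```python
from h import *
plan(0,-.105,.158,0)
```

```text
now local [ 0.0012 -0.1051  0.1618] jaw 104.24 q [-0.25  0.62  1.48  0.    1.04 -0.14]
shift [ 0.008  0.128 -0.039] twist 7.576 F [1.9 5.6 3.3] T [ 0.73 -0.08  0.43] t 16.0
```

Call:
{"op": "apply_moves", "data": {
  "motion": [
    [8, 0, 0, 0, 0.8]
  ]
}}

```text
t: 16.12
tcp_pos: [0.6296, -0.0465, 0.1618]
tool_rot: [0.433, -0.558, 0.559, -0.435]
force: [1.1, 5.4, 3.3]
finger_gap: 0.121
```

Run:
```python
from h import *
plan(0,-.105,.158,0)
```

```text
now local [ 0.0011 -0.105   0.1618] jaw 112.23 q [-0.25  0.62  1.48  0.    1.04 -0.  ]
shift [ 0.014  0.126 -0.036] twist 6.777 F [1.1 5.4 3.3] T [ 0.74 -0.05  0.45] t 16.125
```

Call:
{"op": "apply_moves", "data": {
  "motion": [
    [8, 0, 0, 0, 0.8]
  ]
}}

```text
t: 16.25
tcp_pos: [0.6295, -0.0465, 0.1618]
tool_rot: [0.393, -0.587, 0.588, -0.395]
force: [2.0, 4.0, 3.5]
finger_gap: 0.123
```

Run:
```python
from h import *
plan(0,-.105,.158,0)
```

```text
now local [ 0.0011 -0.105   0.1618] jaw 120.23 q [-0.25  0.62  1.48  0.    1.04  0.14]
shift [ 0.018  0.127 -0.033] twist 5.977 F [2.  4.  3.5] T [ 0.71 -0.15  0.43] t 16.25
```

Call:
{"op": "apply_moves", "data": {
  "motion": [
    [34, 0, 0, 0, 0],
    [34, 0, 0, 0, 0],
    [34, 0, -1.0, 0, 0],
    [34, 0, -1.6, 0, 0]
  ]
}}

```text
t: 16.75
tcp_pos: [0.629, -0.0483, 0.2095]
tool_rot: [0.395, -0.586, 0.587, -0.395]
force: [-0.1, 0.1, -0.5]
finger_gap: 0.398
```

Run:
```python
from h import *
plan(0,.105,.210,96)
```

```text
now local [ 0.0003 -0.1067  0.2095] jaw 120.01 q [-0.25  0.56  1.44 -0.    1.14  0.13]
shift [-6.106 -0.023 -3.539] twist -2.401 F [-0.1  0.1 -0.5] T [ 0.01  0.01 -0.01] t 16.75
```

Call:
{"op": "apply_moves", "data": {
  "motion": [
    [34, -1.6, 0, -0.9, -0.8],
    [34, -3.2, 0, -1.8, -1.6],
    [34, -4.8, 0, -2.7, -2.4],
    [34, -6.1, 0, -3.5, -2.4],
    [34, -6.1, 0, -3.5, -2.4],
    [34, -6.1, 0, -3.5, -2.4]
  ]
}}

```text
t: 17.5
tcp_pos: [0.6006, 0.1609, 0.2085]
tool_rot: [0.508, -0.491, 0.492, -0.508]
force: [0.2, -1.0, 0.1]
finger_gap: 0.396
```

Run:
```python
from h import *
import cv2
plan(0,.105,.159,96)
a=manip.snapshot("top")[:,:,::-1]
cv2.imwrite("pics/t8.png",cv2.resize(a[225:375,225:405],(720,600),interpolation=cv2.INTER_CUBIC))
```

```text
now local [0.001  0.1043 0.2085] jaw 96.01 q [ 0.08  0.55  1.46 -0.    1.13  0.05]
shift [-0.02   1.649 -0.035] twist -0.001 F [ 0.2 -1.   0.1] T [0.04 0.02 0.01] t 17.5
```

View pics/t8.png

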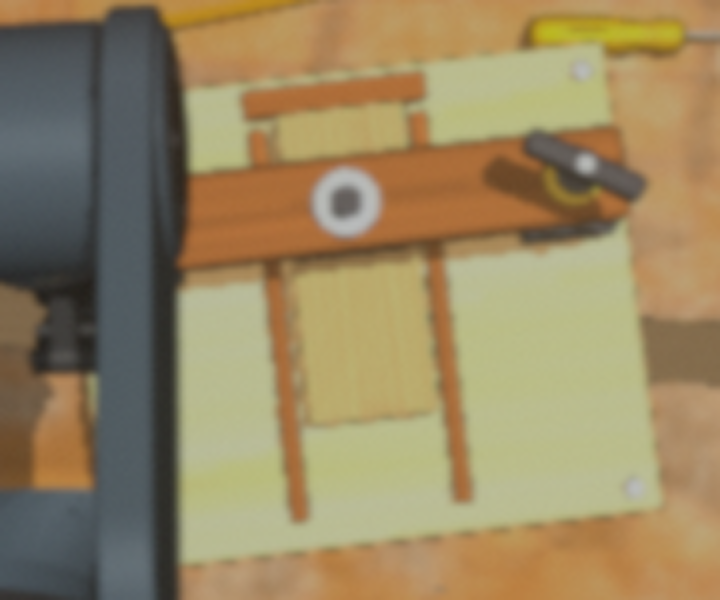

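The right bar ends at (532,138) and (640,192), about 120°. The board is still home, with its front edge near (305,425). Turning the left handle in small, monitored steps.

Call:
{"op": "apply_moves", "data": {
  "motion": [
    [34, 0, 0.8, -0.02, 0],
    [34, 0, 1.65, -0.02, 0],
    [34, 0, 1.65, -0.02, 0],
    [8, 0, 1.65, -0.02, 0],
    [8, 0, 1.65, -0.02, 0],
    [8, 0, 1.65, -0.02, 0]
  ]
}}

```text
t: 18.3
tcp_pos: [0.5997, 0.1606, 0.1601]
tool_rot: [0.508, -0.492, 0.492, -0.508]
force: [-3.3, -4.5, 3.6]
finger_gap: 0.12
```

Call:
{"op": "apply_moves", "data": {
  "motion": [
    [8, 0, 0, 0, 0.8]
  ]
}}

```text
t: 18.42
tcp_pos: [0.5996, 0.1606, 0.1601]
tool_rot: [0.473, -0.526, 0.527, -0.472]
force: [-3.7, -3.9, 4.7]
finger_gap: 0.12
```

Run:
```python
from h import *
plan(0,.105,.158,0)
```

```text
now local [-0.      0.1042  0.1601] jaw 104.12 q [ 0.08  0.61  1.51 -0.    1.03  0.19]
shift [-0.026  0.07  -0.005] twist 7.588 F [-3.7 -3.9  4.7] T [-0.58  0.53  0.5 ] t 18.425
```

Call:
{"op": "apply_moves", "data": {
  "motion": [
    [8, 0, 0, 0, 0.8]
  ]
}}

```text
t: 18.55
tcp_pos: [0.5995, 0.1606, 0.1601]
tool_rot: [0.435, -0.558, 0.559, -0.433]
force: [-4.1, -4.3, 4.5]
finger_gap: 0.125
```

Run:
```python
from h import *
plan(0,.105,.158,0)
```

```text
now local [-0.0002  0.1042  0.1601] jaw 112.14 q [ 0.08  0.61  1.51 -0.    1.03  0.33]
shift [-0.026  0.069 -0.003] twist 6.786 F [-4.1 -4.3  4.5] T [-0.63  0.6   0.5 ] t 18.55
```

Call:
{"op": "apply_moves", "data": {
  "motion": [
    [8, 0, 0, 0, 0.8]
  ]
}}

```text
t: 18.68
tcp_pos: [0.5994, 0.1607, 0.1601]
tool_rot: [0.395, -0.586, 0.588, -0.394]
force: [-3.4, -4.6, 4.4]
finger_gap: 0.121
```

Run:
```python
from h import *
plan(0,.105,.158,0)
```

```text
now local [-0.0003  0.1043  0.1601] jaw 120.14 q [ 0.08  0.61  1.51 -0.    1.03  0.47]
shift [-0.025  0.071 -0.003] twist 5.986 F [-3.4 -4.6  4.4] T [-0.56  0.63  0.51] t 18.675
```

Call:
{"op": "apply_moves", "data": {
  "motion": [
    [8, 0, 0, 0, 0.4]
  ]
}}

```text
t: 18.8
tcp_pos: [0.5993, 0.1607, 0.1601]
tool_rot: [0.375, -0.599, 0.601, -0.373]
force: [-3.0, -3.0, 5.6]
finger_gap: 0.125
```

Run:
```python
from h import *
plan(0,.105,.158,0)
```

```text
now local [-0.0003  0.1043  0.1601] jaw 124.03 q [ 0.08  0.61  1.51 -0.    1.03  0.54]
shift [-0.025  0.071 -0.004] twist 5.597 F [-3.  -3.   5.6] T [-0.64  0.65  0.5 ] t 18.8
```

Call:
{"op": "apply_moves", "data": {
  "motion": [
    [34, 0, 0, 0, 0],
    [34, 0, 0, 0, 0],
    [34, 0, -1.0, 0, 0],
    [34, 0, -1.65, 0, 0]
  ]
}}

```text
t: 19.3
tcp_pos: [0.6009, 0.162, 0.2096]
tool_rot: [0.373, -0.6, 0.6, -0.375]
force: [1.3, 0.9, -0.0]
finger_gap: 0.397
```

Run:
```python
from h import *
plan(0,-.105,.210,120)
```

```text
now local [0.0014 0.1054 0.2096] jaw 124.02 q [0.08 0.55 1.46 0.   1.13 0.54]
shift [ 5.84  -0.016  3.886] twist -0.402 F [ 1.3  0.9 -0. ] T [-0.05 -0.06  0.02] t 19.3
```

Now a short matching turn on the right handle, as a check on its torque.

Call:
{"op": "apply_moves", "data": {
  "motion": [
    [34, 1.6, 0, 1.1, -0.4],
    [34, 3.2, 0, 2.2, -0.4],
    [34, 4.8, 0, 3.3, -0.4],
    [34, 5.83, 0, 3.88, -0.4],
    [34, 5.83, 0, 3.88, -0.4],
    [34, 5.83, 0, 3.88, -0.4]
  ]
}}

```text
t: 20.05
tcp_pos: [0.6273, -0.0461, 0.2085]
tool_rot: [-0.394, 0.587, -0.587, 0.395]
force: [0.4, 0.3, 0.7]
finger_gap: 0.4
```

Run:
```python
from h import *
import cv2
plan(0,-.105,.159,120)
a=manip.snapshot("top")[:,:,::-1]
cv2.imwrite("pics/t9.png",cv2.resize(a[225:375,225:405],(720,600),interpolation=cv2.INTER_CUBIC))
a=manip.snapshot("scene")[:,:,::-1]
cv2.imwrite("pics/s9.png",cv2.resize(a[125:335,140:420],(800,600),interpolation=cv2.INTER_CUBIC))
```

```text
now local [-0.001  -0.1044  0.2085] jaw 120.06 q [-0.25  0.56  1.45  0.    1.14  0.14]
shift [0.003 1.648 0.04 ] twist -0.006 F [0.4 0.3 0.7] T [-0.01 -0.01 -0.02] t 20.05
```

View pics/t9.png

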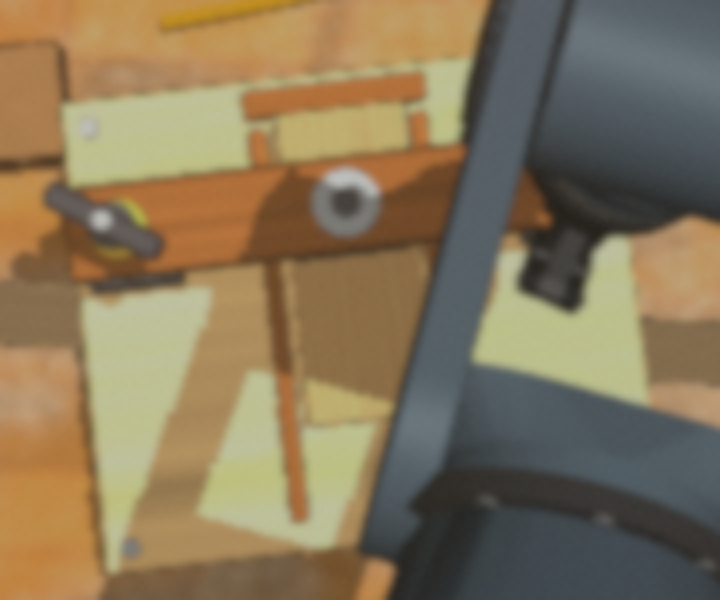

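View pics/s9.png

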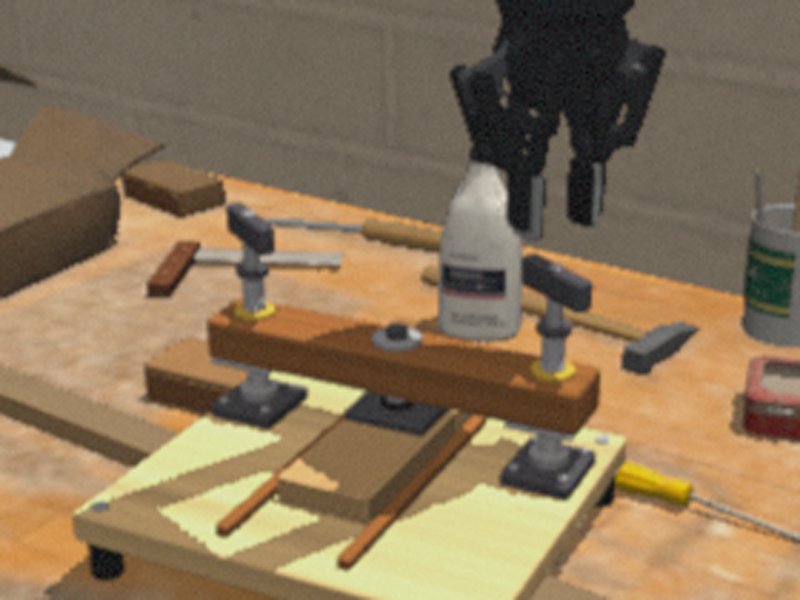

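The left bar ends at (55,193) and (153,248), about 124°. The board and the foot are in place. Gripping right for a small final step.

Call:
{"op": "apply_moves", "data": {
  "motion": [
    [34, 0, 0.8, 0.02, 0],
    [34, 0, 1.6, 0.02, 0],
    [34, 0, 1.6, 0.02, 0],
    [8, 0, 1.6, 0.02, 0],
    [8, 0, 1.6, 0.02, 0],
    [8, 0, 1.6, 0.02, 0]
  ]
}}

```text
t: 20.9
tcp_pos: [0.6295, -0.0467, 0.1618]
tool_rot: [0.393, -0.586, 0.588, -0.396]
force: [3.7, 1.7, 1.9]
finger_gap: 0.118
```

Call:
{"op": "apply_moves", "data": {
  "motion": [
    [8, 0, 0, 0, 0.3]
  ]
}}

```text
t: 21.02
tcp_pos: [0.6294, -0.0467, 0.1618]
tool_rot: [0.378, -0.596, 0.598, -0.38]
force: [4.5, 2.0, 1.3]
finger_gap: 0.121
```

Run:
```python
from h import *
plan(0,-.105,.158,0)
```

```text
now local [ 0.001  -0.1052  0.1618] jaw 123.04 q [-0.25  0.61  1.48  0.    1.04  0.19]
shift [ 0.013  0.127 -0.032] twist 5.696 F [4.5 2.  1.3] T [ 0.33 -0.43  0.45] t 21.025
```

Call:
{"op": "apply_moves", "data": {
  "motion": [
    [8, 0, 0, 0, 0.2]
  ]
}}

```text
t: 21.15
tcp_pos: [0.6294, -0.0467, 0.1618]
tool_rot: [0.367, -0.603, 0.604, -0.37]
force: [4.1, 2.6, 1.7]
finger_gap: 0.12
```

Run:
```python
from h import *
plan(0,-.105,.158,0)
```

```text
now local [ 0.001  -0.1052  0.1618] jaw 125.05 q [-0.25  0.62  1.48  0.    1.04  0.22]
shift [ 0.013  0.127 -0.031] twist 5.495 F [4.1 2.6 1.7] T [ 0.48 -0.45  0.51] t 21.15
```

Call:
{"op": "apply_moves", "data": {
  "motion": [
    [8, 0, 0, 0, 0.2]
  ]
}}

```text
t: 21.28
tcp_pos: [0.6294, -0.0467, 0.1618]
tool_rot: [0.357, -0.609, 0.611, -0.359]
force: [4.4, 2.0, 2.9]
finger_gap: 0.122
```

Run:
```python
from h import *
plan(0,-.105,.158,0)
```

```text
now local [ 0.001  -0.1052  0.1618] jaw 127.09 q [-0.25  0.62  1.48  0.    1.04  0.26]
shift [ 0.014  0.126 -0.03 ] twist 5.291 F [4.4 2.  2.9] T [ 0.55 -0.58  0.52] t 21.275
```

Call:
{"op": "apply_moves", "data": {
  "motion": [
    [34, 0, 0, 0, 0],
    [34, 0, 0, 0, 0],
    [34, 0, -1.0, 0, 0],
    [34, 0, -2, 0, 0],
    [34, 0, -3, 0, 0],
    [34, 0, -3, 0, 0]
  ]
}}

```text
t: 22.02
tcp_pos: [0.6287, -0.0476, 0.2529]
tool_rot: [0.357, -0.609, 0.611, -0.359]
force: [0.5, 0.2, 0.2]
finger_gap: 0.398
```

Run:
```python
from h import *
plan(-.15,-.0,.28,120)
```

```text
now local [ 2.000e-04 -1.060e-01  2.529e-01] jaw 127.09 q [-0.25  0.51  1.4  -0.    1.23  0.26]
shift [ 0.198 -0.931 -6.12 ] twist -0.709 F [0.5 0.2 0.2] T [ 0.03  0.06 -0.03] t 22.025
```

Call:
{"op": "apply_moves", "data": {
  "motion": [
    [34, 0.1, -0.9, -2, 0],
    [34, 0.2, -0.9, -4, 0],
    [34, 0.2, -0.9, -6, 0],
    [34, 0.2, -0.9, -6, 0]
  ]
}}

```text
t: 22.52
tcp_pos: [0.4605, 0.0378, 0.2753]
tool_rot: [-0.361, 0.612, -0.607, 0.356]
force: [0.6, -0.1, 0.2]
finger_gap: 0.401
```

Run:
```python
from h import *
import cv2
a=manip.snapshot("top")[:,:,::-1]
cv2.imwrite("pics/t10.png",cv2.resize(a[225:375,225:405],(720,600),interpolation=cv2.INTER_CUBIC))
a=manip.snapshot("scene")[:,:,::-1]
cv2.imwrite("pics/s10.png",cv2.resize(a[125:335,140:420],(800,600),interpolation=cv2.INTER_CUBIC))
```

```text
(no output)
```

View pics/t10.png

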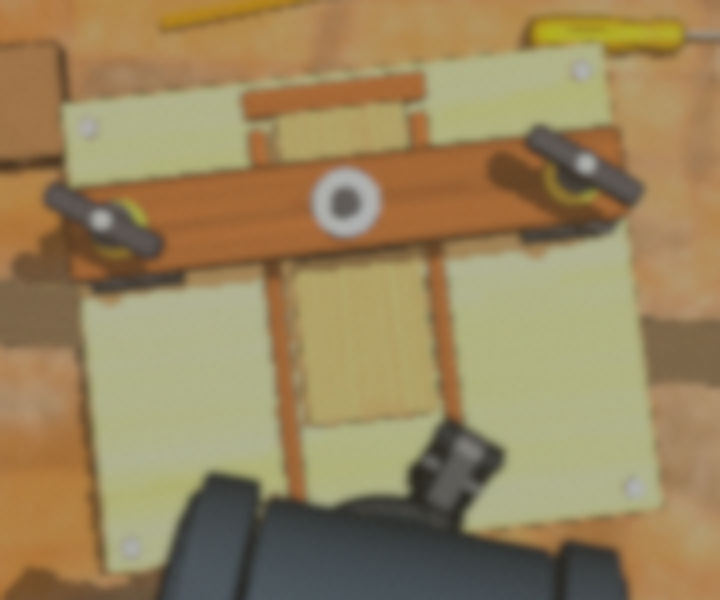

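View pics/s10.png

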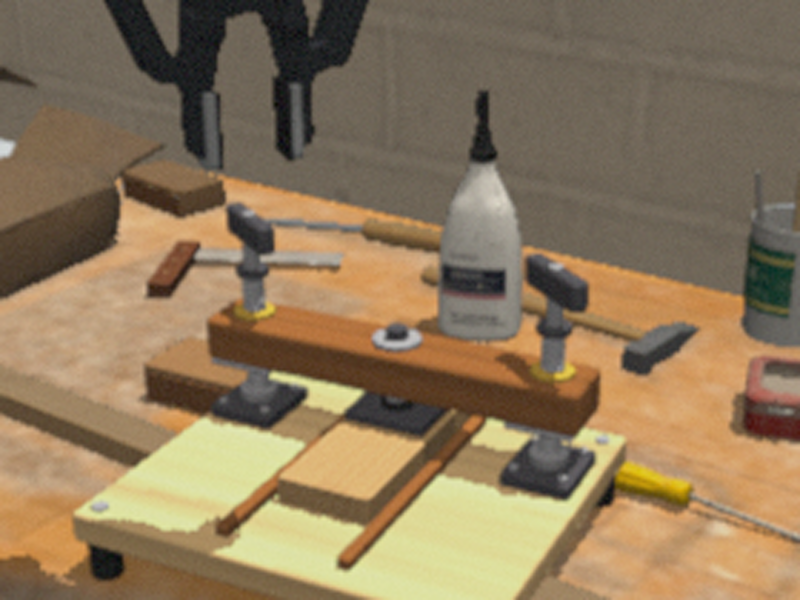

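Both views show the two handles at about the same angle, (55,193)-(153,248) and (535,133)-(635,197). The beam is level, the board's front edge is still at (305,425)-(438,410), the bystanders have not moved and the arm is clear. Handing in.

Run:
```python
from station import manip
print(manip.sign_off())
```

```text
the job is handed in; nothing more can be done
None
```

The board is against the back stop and the press is wound down on it. I handed the job in at about 22.6 s; sign-off reports no verdict.

- **Board:** I pushed it until I felt the stop (about 10 N against the fingers). Its front edge then measured about 99 mm in front of the screws, where fully home is 100 mm. It had not moved in the last picture.
- **Winding:** I turned left and right in turn, with the two ends never more than about 2.3 mm apart. The handles finished at about 124° left and 127° right, so the beam is level within about 0.2 mm.
- **Tightness:** The handles took about 0.34 N m running free (readings 0.28 to 0.40). The last readings were 0.50–0.51 N m on the left and 0.51–0.52 N m on the right, about 1.5 times free. The foot met the board after about 5.7 mm of travel, which puts the force on it at roughly 90 N. Single torque readings scatter by about 0.05 N m, so that is good to perhaps 15 N.
- **One slip:** On the first release I repeated the turn command by mistake, so the opening gripper turned a further 22°. The next picture showed the handle had stayed at about 30–32°, so it had no effect.
- **Last look:** The gripper was clear of everything, and the parts of the sanding block, screwdriver and pencil in view had not moved.

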